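# Ease the weight of a bonding press down with its pawl crank

## Task

The weight of the little bonding press hangs over the heat sink, held up by the pawl under the crank knob. Pull the knob up to lift the pawl out of the teeth and, holding it up, let the crank turn back slowly under the load (anticlockwise seen from above) until the weight just rests on the heat sink; do not let it run away, drop, press extra force on the heat sink or force the pawl against the teeth. Then let the knob down again and let go, and leave the other things on the bench alone.

Things in the scene. Friction and masses are not known exactly. Their poses are not given: they have to be found in the camera images.
- press: the bonding press, fixed to the bench: grey base plate 150 x 310 x 12 mm, long side along its y. Origin at the middle of the plate's underside. At its +y end stands a round winch drum (132 mm across, top at z = 70 mm) with a crank on top; at its -y end a square column (198 mm high) behind a steel weight that slides up and down in front of it. The two are geared together inside
- crank_axis (a point): point on the vertical axis of the crank, 100 mm above the bench (5 mm above the flat hub of the crank, which is 32 mm across), 85 mm along the press's +y from its origin. The crank arm is 20 mm wide, its top is 91 mm above the bench
- knob_center (a point): centre of the crank's black knob, an upright cylinder 24 mm across and 38 mm high that spins freely, so the hand need not turn with it; 55 mm out from the crank axis; its centre is 119 mm above the bench while the pawl is down, its foot 100 mm. The knob and the pawl under it move up together by up to 12 mm against a spring (about 5 N when down, 7 N at 10 mm; more while the load presses the pawl on a tooth)
- crank (a joint): angle of the crank, rad, 0 at the start; grows anticlockwise seen from above, which lowers the weight by 15 mm per rad (up to 2.7). It turns freely: the weight pulls it round with about 3.5 to 6 N at the knob. At 0 the knob stands 36 degrees from the press's +x towards its +y. With the pawl down it can be wound back clockwise by only about 3.5 mm at the knob, to take the load off the pawl
- pawl (a joint): lift of the knob and pawl, m: 0 fully down between teeth, 0.012 fully up. The teeth are 5 mm high, so the pawl is free of them from about 0.0055; let go, the spring brings it down by itself, into a gap or onto the top of a tooth
- pawl_tip: steel pawl tooth under the knob, 14 mm long and 3 mm wide, that drops between the ratchet teeth. The origin is on the crank axis, 70 mm above the bench when down
- ratchet_ring: ring of 36 upright square teeth, 5 mm high and 3 mm thick, on top of the drum, one every 10 degrees (9.6 mm at the knob). With the pawl down the load presses it against the next tooth anticlockwise. Origin on the crank axis at the foot of the teeth, 70 mm above the bench
- weight: steel weight block, 62 x 62 x 50 mm, 1.3 to 2.3 kg, that slides straight down. Origin at the centre of its underside, 95 mm above the bench at the start. Under it a rubber pad, 50 x 50 x 4 mm, on a screw: its face is 4 to 12 mm below the origin, set differently each time and not measured. Its pull at the knob fades to nothing as it comes to rest; the gearing is stiff, so each newton pushed on at the knob then adds 3.7 N on the heat sink
- heat_sink: black finned heat sink, 34 x 30 x 22 mm, loose on a copper plate on the press's round anvil, below the weight. Origin at the centre of its underside; its top is 22 mm higher. The anvil's height differs from time to time, so the weight has about 19 to 34 mm to go (1.25 to 2.3 rad of crank)
- tip_tin: brown round tin of brass wool, 51 mm across, 38 mm high, standing beside the column end of the press; leave alone
- driver_mini: small dark screwdriver, 140 mm, lying in front of the press; leave alone
- board_b: small blue circuit board, 35 x 49 x 14 mm, lying on the press's base plate in front, between drum and weight; leave alone
Things that resemble listed ones, but are neither listed nor needed, are in the scene too. Leave any red look-alike of the heat_sink alone.

How it is judged:
On the way, in this order (a step that is already met when the one before it is completed fails the run):
1. the pawl is lifted clear of the teeth with the weight still up (value of joint pawl above 0.0055 m and value of joint crank below 0.6 rad), for 0.1 s.
2. the weight has come down onto the heat sink (contact force between weight and heat_sink above 2 N), for 0.2 s.
At the end, for the whole second after the job is handed in: The weight rests on the heat sink with its own load (more than 2 N), the crank is at rest, the knob and pawl are down again (in a gap or on top of a tooth), and the heat sink still lies flat within 6 mm of where it was (contact force between weight and heat_sink above 2 N and value of joint pawl below 0.0058 m and velocity of joint crank between -0.1 and 0.1 rad/s and angle between heat_sink's own z axis and vertical below 0.1 rad and distance of heat_sink from where it was at the start of the episode below 0.006 m); the robot touches nothing.
It fails at once if the crank runs away (faster than 2.5 rad/s) (velocity of joint crank above 2.5 rad/s).
It fails at once if more than 40 N on the heat sink (the weight alone is 13 to 22 N) (contact force between weight and heat_sink above 40 N).
It fails at once if the pawl is forced against the teeth with more than 25 N (contact force between pawl_tip and ratchet_ring above 25 N).
It fails at once if the tin, the screwdriver or the circuit board is pushed away by more than 25 mm (distance of any of tip_tin, driver_mini, board_b from where it was at the start of the episode above 0.025 m).
It also fails if it takes over 72 s, if anything falls off the work surface, if the arm or the gripper's body presses on something with over 40 N, if the wrist force passes 120 N, or if a joint passes its speed limit or range.

## Robot

A 7-joint arm with a two-finger parallel gripper is mounted at the origin on a cart in front of the work surface, level with it; the furniture and walls round the work are solid. World frame = base frame: x ahead of the robot, y to its left, z up, the work surface at z = 0. Lengths are in m, angles in rad, forces in N, time in s.
With the tool pointing down it reaches from about 0.425 to 0.925 m from the base axis. Payload 6.8 kg.
Tool frame: the origin (TCP) lies on the centre line of the jaws, within the pads' length; the fingertips stand bot.tip_reach ahead of it and the grasp point (between the pads) lies 3 mm ahead of it (bot.tip_reach is the distance from the TCP to the fingertips, in m); z points along the fingers, y is the line along which they close (so a half turn about z gives the same grasp; the last joint's range is limited). The gripper opens to 85 mm and grips with 20 to 120 N. Pads are 22 mm wide; open, the fingers measure 114 mm over their backs; the gripper's body (76 mm by 85 mm) begins 54 mm behind the grasp point. The pads swing forward as they close: fully open they stand 13 mm farther back than shut.
Start: joints at [-1.328, 0.477, 0.022, 1.555, -0.011, 1.109, -0.083], TCP at [0.232, 0.634, 0.253] pointing down, gripper open.
Joint ranges: [-2.96, 2.96], [-0.34, 2.1], [-1.41, 1.46], [0.24, 2.44], [-1.37, 4.51], [0.17, 1.92], [-2.96, 2.96]. Speed limits (rad/s): [2.39, 2.39, 3.14, 3.14, 3.14, 3.14, 3.14].

## Interface

Orientations are given as a unit quaternion [w, x, y, z].
In Python, from station import bot gives the robot as it stands.
- The arm moves only by the tool jog_arm, never from a script. Its argument "deltas" is a list of rows, each a list of 7 numbers: the shift along the world's x, y, z in m, then the turn, a rotation vector about the world's x, y, z in rad, then the opening, from 0 (shut) to 1 (fully open). In form: [[x, y, z, rx, ry, rz, grip], ...]. A call has 1 to 10 rows; each row shifts and turns the commanded pose from where the row before left it; what a row does not reach is not made up. A row lasts 1/10 s, in which the tool goes at most 50 mm and 8.59 degrees, less where a joint would pass 70% of its speed; a pose out of reach is approached as far as the arm can. A call with a gripper value outside its range is refused whole. The fingers move at their own pace and stop on an object; "newtons" is the grip in N (left out, the last holds). Time passes only in rows, so rows that do not move let the fingers close. It gives the time, the measured TCP pose, the force, the opening and the grip force at its end, in the units of the state.
- bot.get_obs(): the state, without advancing time (a new reading comes with each control period).
- bot.read_camera(name): name is "side" or "top" or "wrist"; returns a dict with "img" (384x512x3 uint8, red, green, blue), "K" (3x3 intrinsics, pixels), "eye" and "attitude" of the camera in the world. Camera axes: x right, y down, z forward; pixel columns grow to the right and rows downward; lengths in m; the calibration is good to about 2 mm. A picture is of the moment at which its call begins. There is no depth.
- bot.hand_in(): hands the job in; it is judged then, once.
The state is a dict: "t": time; "q": joint angles; "joint_vel": joint speeds; "joint_torque": joint torques, N m; "eef_pos": TCP position; "tool_rot": TCP orientation; "contact_force": force on the tool from outside, world axes, zero at the start; "torque": the same for the moment, N m; "gripper_width": opening from 0.0 (shut) to 1.0 (fully open); "grasp_force": force on a finger pad.
Only numpy, scipy, OpenCV 4.12 (cv2) and the standard library are available. Lean on these libraries where they do the work, as an engineer would, in place of code of your own. Each camera call takes 0.05 s, during which the arm holds its last target. There are 200 camera calls.

## Working session

There is one attempt and no reset: what is moved stays moved. The work goes in short steps, Python scripts to look and compute and a tool call to move; the robot and the scene stay as the last step left them, time stands still between calls to the robot, and variables do not carry over. Pictures are saved under pics/ and viewed, at most 10 in all, crops included, and the job is handed in when it is done.

Besides the shell and the picture viewer there is one more tool, called after ">>>" as name(argument=value, ...), one argument or row to a line, values as JSON. jog_arm: Moves the arm, as the interface text tells. Its arguments: {"type":"object","properties":{"deltas":{"type":"array"},"newtons":{"type":"number"}},"required":["deltas"]}

```bash
mkdir -p pics; python3 - <<'E'
from station import bot
import cv2,numpy as np
o=bot.get_obs();print(o,bot.tip_reach)
a=[]
for n in("side","top"):
    c=bot.read_camera(n);np.savez(f"pics/{n}0.npz",**c);print(n,c["K"],c["eye"],c["attitude"])
    cv2.imwrite(f"pics/{n}0.png",cv2.resize(c["img"][:,:,::-1],(768,576),interpolation=cv2.INTER_CUBIC))
E
```

```text
{'t': 0.0, 'q': array([-1.32809543,  0.47780723,  0.02235185,  1.55645002, -0.0115014 ,
        1.10926151, -0.08311661]), 'joint_vel': array([-2.18360062e-04, -4.75324215e-04,  6.76735163e-04, -3.70212683e-04,
        2.40177248e-05,  8.31675850e-04, -8.28618525e-05]), 'joint_torque': array([-8.40138346e-04, -5.96447933e+01,  1.60758700e+00, -2.81190777e+01,
        1.24991246e-02,  9.52859817e-03, -1.95204825e-05]), 'eef_pos': array([0.23179504, 0.63337744, 0.25232172]), 'tool_rot': array([-8.84599966e-05,  1.74505527e-01,  9.84655784e-01, -8.94509121e-04]), 'contact_force': array([-0.05427695,  0.60721242,  0.25073678]), 'torque': array([0.03556672, 0.04822601, 0.00786259]), 'grasp_force': 0.0, 'gripper_width': 1.0000772920670977} 0.022
side [[472.58616495   0.         256.55458226]
 [  0.         472.58616495 191.45108946]
 [  0.           0.           1.        ]] [ 0.05149969 -0.87278315  0.74778034] [-0.41779887  0.85676523 -0.27548791  0.12451449]
top [[442.62831669   0.         261.92610423]
 [  0.         442.62831669 185.72789287]
 [  0.           0.           1.        ]] [ 0.36995829 -0.19700707  1.06235691] [-0.04979425  0.71368515 -0.69639613  0.05662569]
```

View pics/side0.png

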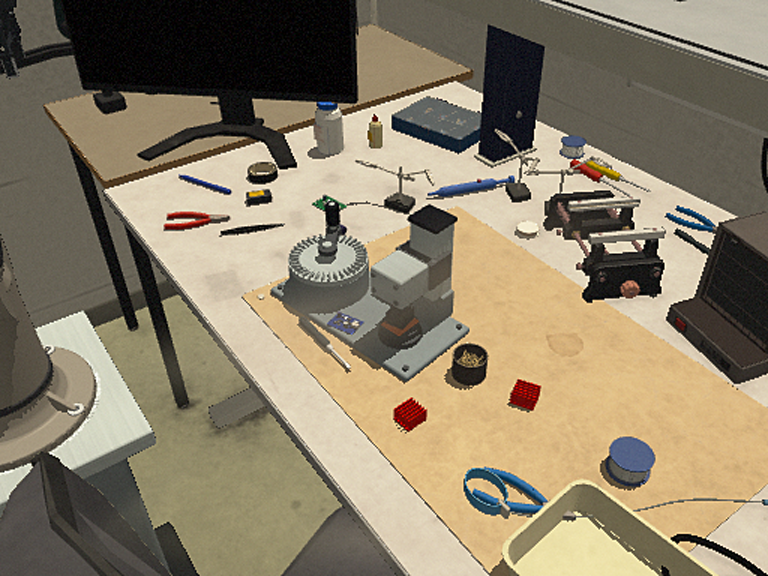

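View pics/top0.png

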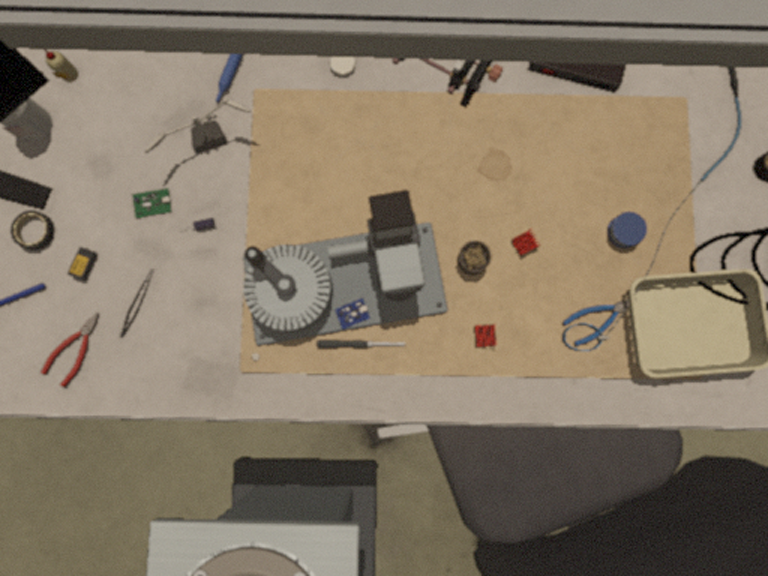

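The side view shows the knob near (333,212) and the hub at (328,247). The top view shows the knob top at (252,254) and the hub at (285,285), both in 1.5x pixels. I'll zoom in to refine these.

```bash
cat > h.py <<'E'
import numpy as np
from scipy.spatial.transform import Rotation as R
def ray(c,p):
    q=c["attitude"];M=R.from_quat(np.r_[q[1:],q[0]]).as_matrix()
    d=M@np.linalg.solve(c["K"],[p[0],p[1],1.]);return c["eye"],d/np.linalg.norm(d)
def tri(*cp):
    A=0;b=0;rs=[ray(c,p) for c,p in cp]
    for e,d in rs:
        P=np.eye(3)-np.outer(d,d);A=A+P;b=b+P@e
    x=np.linalg.solve(A,b);return x.round(4),[round(float(np.linalg.norm(np.cross(x-e,d))),4) for e,d in rs]
def atz(c,p,z):
    e,d=ray(c,p);return (e+d*(z-e[2])/d[2]).round(4)
def proj(c,X):
    q=c["attitude"];M=R.from_quat(np.r_[q[1:],q[0]]).as_matrix()
    v=c["K"]@(M.T@(np.array(X)-c["eye"]));return (v[:2]/v[2]).round(1)
E
python3 - <<'E'
from h import *
import cv2
S=dict(np.load("pics/side0.npz"));T=dict(np.load("pics/top0.npz"))
print(tri((S,(333/1.5,203/1.5)),(T,(252/1.5,254/1.5))),tri((S,(328/1.5,247/1.5)),(T,(285/1.5,285/1.5))))
a=cv2.resize(S["img"][125:255,175:315,::-1],None,fx=4,fy=4,interpolation=cv2.INTER_CUBIC)[:, :400]
s=cv2.resize(S["img"][130:190,190:260,::-1],(400,343),interpolation=cv2.INTER_CUBIC)
t=cv2.resize(T["img"][155:225,155:225,::-1],(400,400),interpolation=cv2.INTER_CUBIC)
im=np.zeros((400,800,3),np.uint8);im[:343,:400]=s;im[:,400:]=t
cv2.imwrite("pics/z0.png",im)
E
```

```text
(array([ 0.5427, -0.0063,  0.1404]), [0.003, 0.003]) (array([ 0.5057, -0.0468,  0.0914]), [0.002, 0.002])
```

View pics/z0.png

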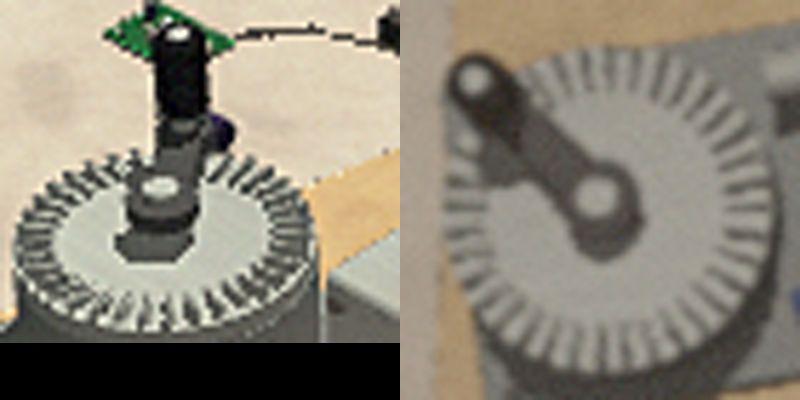

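The zoom shows the screw on the knob top at (178,33) on the side half and (475,82) on the top half. The hub screw is at (158,187) and (600,197).

```bash
python3 - <<'E'
from h import *
S=dict(np.load("pics/side0.npz"));T=dict(np.load("pics/top0.npz"))
k=400/70
s=lambda u,v:(190+u/k-.5+.5/k,130+v/k-.5+.5/k)
t=lambda u,v:(155+(u-400)/k-.5,155+v/k-.5)
K=tri((S,s(178,33)),(T,t(475,82)));H=tri((S,s(158,187)),(T,t(600,197)));print(K,H)
d=K[0]-H[0];print(np.hypot(d[0],d[1]),np.degrees(np.arctan2(d[1],d[0])))
print("press yaw: ",np.degrees(np.arctan2(d[1],d[0]))-36)
# base plate corners from top (z=.012) 1.5x px
for p in ((433,226),(446,310),(258,342)):print(atz(T,(p[0]/1.5,p[1]/1.5),.012))
from station import bot
c=bot.read_camera("wrist");print(proj(c,K[0]))
E
```

```text
(array([ 0.5422, -0.0046,  0.14  ]), [0.0013, 0.0013]) (array([ 0.5052, -0.0457,  0.0983]), [0.0, 0.0])
0.05530108498031483 48.00508645859621
press yaw:  12.00508645859621
[ 0.6174 -0.2682  0.012 ]
[ 0.4812 -0.2909  0.012 ]
[0.4232 0.0045 0.012 ]
[-97.1 548.9]
```

>>> jog_arm(
  deltas=[
    [0.017,-0.036,0,0,0,-0.022,1],
    [0.017,-0.036,0,0,0,-0.022,1],
    [0.017,-0.036,0,0,0,-0.022,1],
    [0.017,-0.036,0,0,0,-0.022,1],
    [0.017,-0.036,0,0,0,-0.022,1],
    [0.017,-0.036,0,0,0,-0.022,1],
    [0.017,-0.036,0,0,0,-0.022,1],
    [0.017,-0.036,0,0,0,-0.022,1],
    [0.017,-0.036,0,0,0,-0.022,1],
    [0.017,-0.036,0,0,0,-0.022,1],
  ],
  newtons=50,
)

```text
t: 1.15
eef_pos: [0.4023, 0.2723, 0.2533]
tool_rot: [-0.0, 0.282, 0.959, 0.0]
contact_force: [0.7, -0.2, -0.7]
gripper_width: 0.997
grasp_force: 0.0
```

>>> jog_arm(
  deltas=[
    [0.017,-0.034,0,0,0,-0.022,1],
    [0.017,-0.034,0,0,0,-0.022,1],
    [0.017,-0.034,0,0,0,-0.022,1],
    [0.017,-0.034,0,0,0,-0.022,1],
    [0.017,-0.034,0,0,0,-0.022,1],
    [0.017,-0.034,0,0,0,-0.022,1],
    [0.017,-0.034,0,0,0,-0.022,1],
    [0.017,-0.034,0,0,0,-0.008,1],
    [0,0,0,0,0,0,1],
    [0,0,0,0,0,0,1],
  ],
)

```text
t: 2.15
eef_pos: [0.5378, 0.0011, 0.253]
tool_rot: [-0.0, 0.359, 0.933, -0.0]
contact_force: [-0.4, 1.3, -0.3]
gripper_width: 0.995
grasp_force: 0.0
```

```bash
python3 - <<'E'
from h import *
import cv2
from station import bot
c=bot.read_camera("wrist");np.savez("pics/w1.npz",**c);o=bot.get_obs()
print(o["t"],o["eef_pos"],o["tool_rot"],o["contact_force"],o["q"])
y=R.from_quat(np.r_[o["tool_rot"][1:],o["tool_rot"][0]]).as_matrix()[:,1];print("y line deg",np.degrees(np.arctan2(y[1],y[0])))
print("exp knob,hub px",1.5*proj(c,[.5422,-.0046,.138]),1.5*proj(c,[.5052,-.0457,.096]))
cv2.imwrite("pics/w1.png",cv2.resize(c["img"][:,:,::-1],(768,576),interpolation=cv2.INTER_CUBIC))
E
```

```text
2.2 [0.53757576 0.00238145 0.25297992] [-4.61117706e-04  3.58227378e-01  9.33634261e-01  1.14975315e-05] [-0.43853386  1.01565967 -0.01049447] [-0.47914176  0.26213928  0.43168575  1.90755392 -0.12972121  0.99967809
  0.84803739]
y line deg 48.01725684833642
exp knob,hub px [381.75 303.75] [304.35 286.65]
```

View pics/w1.png

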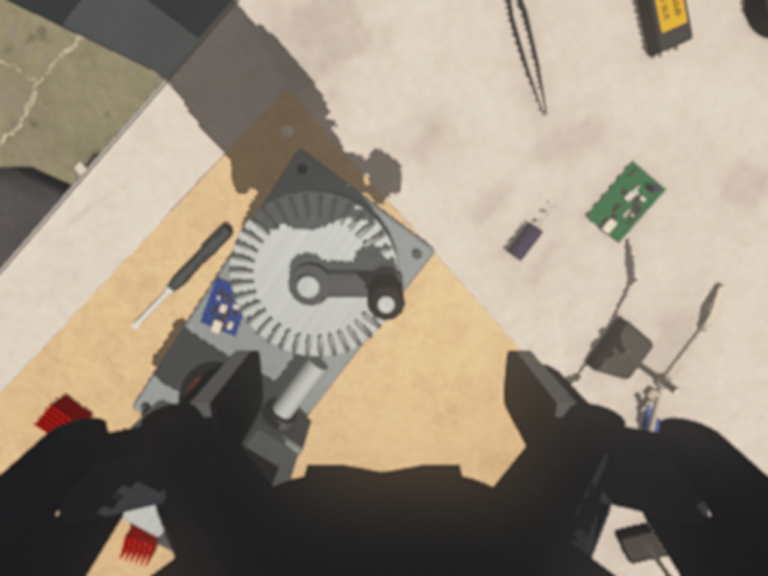

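The wrist view shows the knob at (386,304) and the hub at (308,287). Both lie within about 3 mm of the two-view estimate. The finger midline is at about x = 383. I'll shift slightly, go down and half close the fingers.

>>> jog_arm(
  deltas=[
    [0.006,-0.005,-0.02,0,0,0,1],
    [0,0,-0.02,0,0,0,1],
    [0,0,-0.02,0,0,0,1],
    [0,0,-0.02,0,0,0,1],
    [0,0,-0.02,0,0,0,1],
    [0,0,-0.015,0,0,0,0.5],
    [0,0,-0.01,0,0,0,0.5],
    [0,0,-0.002,0,0,0,0.5],
    [0,0,0,0,0,0,0.5],
    [0,0,0,0,0,0,0.5],
  ],
)

```text
t: 3.2
eef_pos: [0.5444, -0.0028, 0.127]
tool_rot: [0.001, 0.358, 0.934, 0.0]
contact_force: [-0.1, 0.4, 0.0]
gripper_width: 0.497
grasp_force: 0.0
```

```bash
python3 - <<'E'
from h import *
import cv2
from station import bot
F=[];P=[]
for i in range(8):
    c=bot.read_camera("wrist");o=bot.get_obs();F.append(o["contact_force"]);P.append(o["eef_pos"])
print(o["t"],np.mean(P,0),np.std(P,0),np.mean(F,0),np.std(F,0),o["gripper_width"])
print("exp knob",1.5*proj(c,[.5435,-.0031,.138]))
cv2.imwrite("pics/w2.png",cv2.resize(c["img"][:,:,::-1],(768,576),interpolation=cv2.INTER_CUBIC))
E
```

```text
3.6 [ 0.54428228 -0.00304624  0.12682226] [1.69101306e-04 6.98645054e-05 2.28760378e-04] [ 0.14957157 -0.32425953  0.0732079 ] [0.33182634 0.3842648  0.46461947] 0.49854397407392576
exp knob [383.4  402.15]
```

View pics/w2.png

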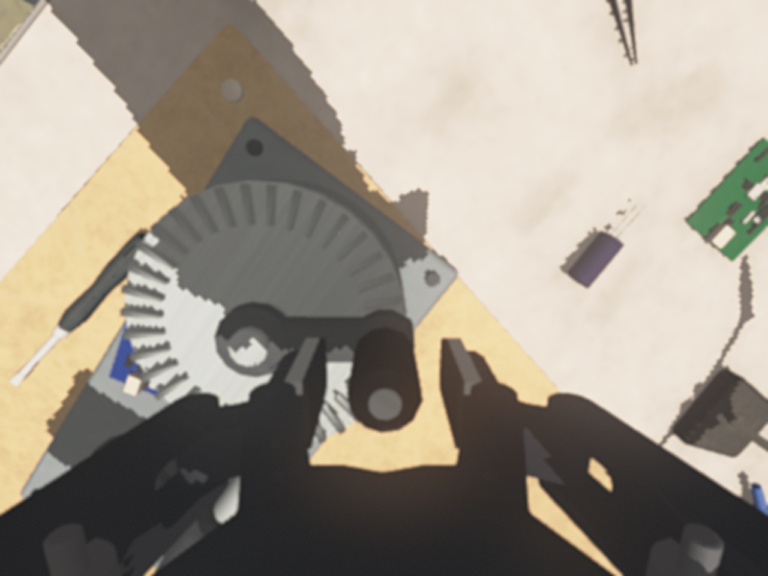

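The knob top sits at (385,404), centred between the fingers at 325 and 442. Closing.

>>> jog_arm(
  deltas=[
    [0,0,-0.001,0,0,0,0.2],
    [0,0,0,0,0,0,0.1],
    [0,0,0,0,0,0,0],
    [0,0,0,0,0,0,0],
    [0,0,0,0,0,0,0],
    [0,0,0,0,0,0,0],
  ],
  newtons=50,
)

```text
t: 4.2
eef_pos: [0.5444, -0.0027, 0.1255]
tool_rot: [0.0, 0.358, 0.934, 0.0]
contact_force: [1.6, 2.8, 0.3]
gripper_width: 0.265
grasp_force: 49.0
```

>>> jog_arm(
  deltas=[
    [0.0006,-0.0005,0,0,0,0,0],
    [0.0005,-0.0005,0,0,0,0,0],
    [0,0,0,0,0,0,0],
  ],
)

```text
t: 4.5
eef_pos: [0.5446, -0.0029, 0.1254]
tool_rot: [-0.001, 0.358, 0.934, 0.0]
contact_force: [-0.2, 5.7, 4.7]
gripper_width: 0.269
grasp_force: 49.1
```

>>> jog_arm(
  deltas=[
    [0,0,0.001,0,0,0,0],
    [0,0,0.001,0,0,0,0],
    [0,0,0.001,0,0,0,0],
    [0,0,0,0,0,0,0],
  ],
)

```text
t: 4.9
eef_pos: [0.5443, -0.0029, 0.1274]
tool_rot: [-0.001, 0.358, 0.934, 0.0]
contact_force: [0.8, 5.1, -4.8]
gripper_width: 0.268
grasp_force: 49.3
```

>>> jog_arm(
  deltas=[
    [0,0,0.001,0,0,0,0],
    [0,0,0.001,0,0,0,0],
    [0,0,0.001,0,0,0,0],
    [0,0,0.001,0,0,0,0],
    [0,0,0.001,0,0,0,0],
    [0,0,0.001,0,0,0,0],
    [0,0,0.001,0,0,0,0],
    [0,0,0,0,0,0,0],
    [0,0,0,0,0,0,0],
  ],
)

```text
t: 5.8
eef_pos: [0.5433, -0.002, 0.1339]
tool_rot: [-0.002, 0.357, 0.934, 0.0]
contact_force: [-1.1, 6.4, -7.5]
gripper_width: 0.264
grasp_force: 49.2
```

```bash
cat > arc.py <<'E'
import sys,numpy as np,json
A=np.array([float(sys.argv[1]),float(sys.argv[2])]);th=np.radians(float(sys.argv[3]));s=float(sys.argv[4])/55
n=int(sys.argv[5]);a=th+s*np.arange(n+1)
d=np.diff(.055*np.c_[np.cos(a),np.sin(a)],axis=0).round(4);d=np.where(d==0,0.,d)
print(json.dumps([[x,y,0,0,0,0,0] for x,y in d.tolist()]),np.degrees(a[-1]))
E
python3 arc.py .5073 -.0433 48.5 2 10
```

```text
[[-0.0015, 0.0013, 0, 0, 0, 0, 0], [-0.0016, 0.0012, 0, 0, 0, 0, 0], [-0.0016, 0.0012, 0, 0, 0, 0, 0], [-0.0017, 0.0011, 0, 0, 0, 0, 0], [-0.0017, 0.0011, 0, 0, 0, 0, 0], [-0.0017, 0.001, 0, 0, 0, 0, 0], [-0.0018, 0.0009, 0, 0, 0, 0, 0], [-0.0018, 0.0009, 0, 0, 0, 0, 0], [-0.0018, 0.0008, 0, 0, 0, 0, 0], [-0.0019, 0.0007, 0, 0, 0, 0, 0]] 69.33482891384811
```

>>> jog_arm(
  deltas=[
    [0,0,0.001,0,0,0,0],
    [-0.0016,0.0012,0,0,0,0,0],
    [-0.0016,0.0012,0,0,0,0,0],
    [-0.0017,0.0011,0,0,0,0,0],
    [-0.0017,0.0011,0,0,0,0,0],
    [0,0,0,0,0,0,0],
  ],
)

```text
t: 6.4
eef_pos: [0.5362, 0.0031, 0.1347]
tool_rot: [-0.003, 0.357, 0.934, 0.0]
contact_force: [-1.4, 8.1, -6.9]
gripper_width: 0.265
grasp_force: 49.3
```

>>> jog_arm(
  deltas=[
    [-0.0015,0.0014,0,0,0,0,0],
    [-0.0015,0.0013,0,0,0,0,0],
    [-0.0015,0.0012,0,0,0,0,0],
    [-0.0018,0.0009,0,0,0,0,0],
    [-0.0018,0.0008,0,0,0,0,0],
    [-0.0019,0.0007,0,0,0,0,0],
    [-0.0019,0.0006,0,0,0,0,0],
    [-0.0019,0.0006,0,0,0,0,0],
    [0,0,0,0,0,0,0],
  ],
)

```text
t: 7.3
eef_pos: [0.5209, 0.0097, 0.1343]
tool_rot: [-0.004, 0.358, 0.934, -0.001]
contact_force: [-4.7, 6.8, -6.9]
gripper_width: 0.267
grasp_force: 49.3
```

```bash
python3 arc.py .5073 -.0433 74 2 24
```

```text
[[-0.0019, 0.0005, 0, 0, 0, 0, 0], [-0.0019, 0.0004, 0, 0, 0, 0, 0], [-0.002, 0.0004, 0, 0, 0, 0, 0], [-0.002, 0.0003, 0, 0, 0, 0, 0], [-0.002, 0.0002, 0, 0, 0, 0, 0], [-0.002, 0.0002, 0, 0, 0, 0, 0], [-0.002, 0.0001, 0, 0, 0, 0, 0], [-0.002, 0.0, 0, 0, 0, 0, 0], [-0.002, -0.0001, 0, 0, 0, 0, 0], [-0.002, -0.0001, 0, 0, 0, 0, 0], [-0.002, -0.0002, 0, 0, 0, 0, 0], [-0.002, -0.0003, 0, 0, 0, 0, 0], [-0.002, -0.0003, 0, 0, 0, 0, 0], [-0.002, -0.0004, 0, 0, 0, 0, 0], [-0.0019, -0.0005, 0, 0, 0, 0, 0], [-0.0019, -0.0006, 0, 0, 0, 0, 0], [-0.0019, -0.0006, 0, 0, 0, 0, 0], [-0.0019, -0.0007, 0, 0, 0, 0, 0], [-0.0018, -0.0008, 0, 0, 0, 0, 0], [-0.0018, -0.0008, 0, 0, 0, 0, 0], [-0.0018, -0.0009, 0, 0, 0, 0, 0], [-0.0018, -0.001, 0, 0, 0, 0, 0], [-0.0017, -0.001, 0, 0, 0, 0, 0], [-0.0017, -0.0011, 0, 0, 0, 0, 0]] 124.00358939323547
```

>>> jog_arm(
  deltas=[
    [-0.0019,0.0008,0,0,0,0,0],
    [-0.0019,0.0008,0,0,0,0,0],
    [-0.002,0.0007,0,0,0,0,0],
    [-0.002,0.0005,0,0,0,0,0],
    [-0.002,0.0002,0,0,0,0,0],
    [-0.002,0.0002,0,0,0,0,0],
    [-0.002,0.0001,0,0,0,0,0],
    [-0.002,0,0,0,0,0,0],
    [-0.002,-0.0001,0,0,0,0,0],
    [-0.002,-0.0001,0,0,0,0,0],
  ],
)

```text
t: 8.3
eef_pos: [0.5004, 0.011, 0.1341]
tool_rot: [-0.004, 0.358, 0.934, -0.002]
contact_force: [-5.5, 3.0, -6.9]
gripper_width: 0.267
grasp_force: 49.3
```

>>> jog_arm(
  deltas=[
    [-0.002,-0.0002,0,0,0,0,0],
    [-0.002,-0.0003,0,0,0,0,0],
    [-0.002,-0.0003,0,0,0,0,0],
    [-0.002,-0.0004,0,0,0,0,0],
    [-0.0019,-0.0005,0,0,0,0,0],
    [0,0,0,0,0,0,0],
  ],
)

```text
t: 8.9
eef_pos: [0.4898, 0.0085, 0.134]
tool_rot: [-0.005, 0.359, 0.934, -0.002]
contact_force: [-5.8, 1.3, -5.6]
gripper_width: 0.266
grasp_force: 49.4
```

```bash
python3 - <<'E'
from h import *
import cv2
from station import bot
c=bot.read_camera("side");np.savez("pics/side1.npz",**c);S=np.load("pics/side0.npz")
f=lambda i:cv2.resize(i[155:240,240:307,::-1],(400,507),interpolation=cv2.INTER_CUBIC)
cv2.imwrite("pics/s1.png",np.hstack([f(S["img"]),f(c["img"])]))
E
```

```text
(no output)
```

View pics/s1.png

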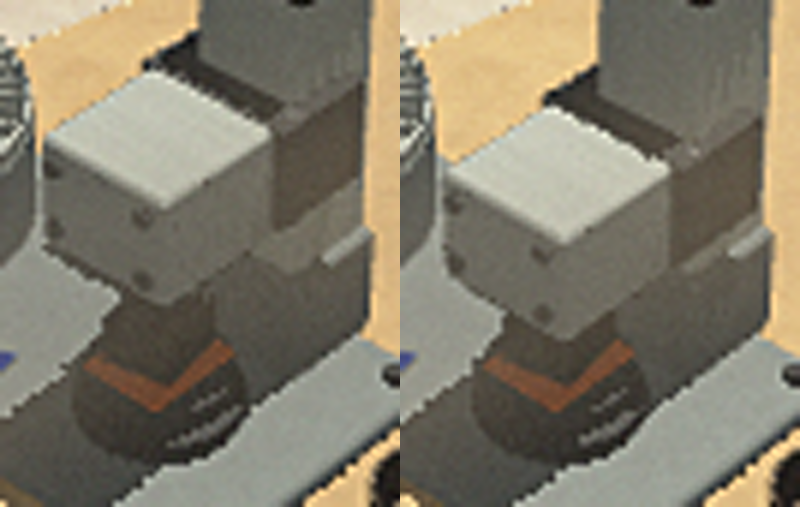

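The weight has dropped about 35 px, or 16 mm, and the pad and sink are too dark to measure the gap. From here I go by force.

>>> jog_arm(
  deltas=[
    [-0.0019,-0.0006,0,0,0,0,0],
    [-0.0019,-0.0007,0,0,0,0,0],
    [-0.0019,-0.0007,0,0,0,0,0],
    [-0.0009,-0.0004,0,0,0,0,0],
    [0,0,0,0,0,0,0],
  ],
)

```text
t: 9.45
eef_pos: [0.4833, 0.0058, 0.134]
tool_rot: [-0.005, 0.359, 0.933, -0.003]
contact_force: [-7.0, 0.1, -6.8]
gripper_width: 0.265
grasp_force: 49.4
```

```bash
python3 - <<'E'
import numpy as np
for a in range(115,190,5):
    t=np.radians(a);print(a,(2.5*np.array([-np.sin(t),np.cos(t)])).round(1),end="; ")
E
```

```text
115 [-2.3 -1.1]; 120 [-2.2 -1.2]; 125 [-2.  -1.4]; 130 [-1.9 -1.6]; 135 [-1.8 -1.8]; 140 [-1.6 -1.9]; 145 [-1.4 -2. ]; 150 [-1.2 -2.2]; 155 [-1.1 -2.3]; 160 [-0.9 -2.3]; 165 [-0.6 -2.4]; 170 [-0.4 -2.5]; 175 [-0.2 -2.5]; 180 [-0.  -2.5]; 185 [ 0.2 -2.5];
```

>>> jog_arm(
  deltas=[
    [-0.0011,-0.0006,0,0,0,0,0],
    [-0.0011,-0.0006,0,0,0,0,0],
    [0,0,0,0,0,0,0],
  ],
)

```text
t: 9.75
eef_pos: [0.481, 0.0046, 0.134]
tool_rot: [-0.005, 0.359, 0.933, -0.003]
contact_force: [-5.7, -0.1, -6.5]
gripper_width: 0.263
grasp_force: 49.4
```

>>> jog_arm(
  deltas=[
    [-0.0011,-0.0006,0,0,0,0,0],
    [-0.0011,-0.0006,0,0,0,0,0],
    [0,0,0,0,0,0,0],
  ],
)

```text
t: 10.05
eef_pos: [0.4788, 0.0033, 0.134]
tool_rot: [-0.005, 0.359, 0.933, -0.003]
contact_force: [-5.8, -0.1, -6.3]
gripper_width: 0.263
grasp_force: 49.4
```

>>> jog_arm(
  deltas=[
    [-0.001,-0.0007,0,0,0,0,0],
    [-0.001,-0.0007,0,0,0,0,0],
    [0,0,0,0,0,0,0],
  ],
)

```text
t: 10.35
eef_pos: [0.4767, 0.0019, 0.1339]
tool_rot: [-0.005, 0.359, 0.933, -0.003]
contact_force: [-7.0, -0.6, -6.2]
gripper_width: 0.264
grasp_force: 49.4
```

>>> jog_arm(
  deltas=[
    [-0.001,-0.0008,0,0,0,0,0],
    [-0.001,-0.0008,0,0,0,0,0],
    [0,0,0,0,0,0,0],
  ],
)

```text
t: 10.65
eef_pos: [0.4745, 0.0003, 0.1339]
tool_rot: [-0.005, 0.359, 0.933, -0.003]
contact_force: [-6.3, -0.3, -6.1]
gripper_width: 0.266
grasp_force: 49.4
```

>>> jog_arm(
  deltas=[
    [-0.001,-0.0008,0,0,0,0,0],
    [-0.0009,-0.0008,0,0,0,0,0],
    [0,0,0,0,0,0,0],
  ],
)

```text
t: 10.95
eef_pos: [0.4725, -0.0013, 0.1339]
tool_rot: [-0.005, 0.359, 0.933, -0.003]
contact_force: [-5.5, 0.1, -7.0]
gripper_width: 0.264
grasp_force: 49.4
```

>>> jog_arm(
  deltas=[
    [-0.0009,-0.0008,0,0,0,0,0],
    [-0.0009,-0.0009,0,0,0,0,0],
    [0,0,0,0,0,0,0],
  ],
)

```text
t: 11.25
eef_pos: [0.4706, -0.003, 0.1339]
tool_rot: [-0.005, 0.359, 0.933, -0.003]
contact_force: [-6.8, -0.2, -7.6]
gripper_width: 0.267
grasp_force: 49.4
```

>>> jog_arm(
  deltas=[
    [-0.0012,-0.0006,0,0,0,0,0],
    [-0.0011,-0.0006,0,0,0,0,0],
    [0,0,0,0,0,0,0],
  ],
)

```text
t: 11.55
eef_pos: [0.4688, -0.0046, 0.134]
tool_rot: [-0.004, 0.359, 0.933, -0.003]
contact_force: [-6.2, -1.4, -5.2]
gripper_width: 0.267
grasp_force: 49.3
```

>>> jog_arm(
  deltas=[
    [-0.0009,-0.0009,0,0,0,0,0],
    [-0.0008,-0.0009,0,0,0,0,0],
    [0,0,0,0,0,0,0],
  ],
)

```text
t: 11.85
eef_pos: [0.4671, -0.0065, 0.134]
tool_rot: [-0.004, 0.359, 0.933, -0.003]
contact_force: [-6.8, -2.4, -7.0]
gripper_width: 0.268
grasp_force: 49.3
```

>>> jog_arm(
  deltas=[
    [-0.0008,-0.0009,0,0,0,0,0],
    [-0.0008,-0.0009,0,0,0,0,0],
    [0,0,0,0,0,0,0],
  ],
)

```text
t: 12.15
eef_pos: [0.4655, -0.0084, 0.134]
tool_rot: [-0.004, 0.359, 0.933, -0.003]
contact_force: [-6.1, -2.0, -6.6]
gripper_width: 0.268
grasp_force: 49.3
```

>>> jog_arm(
  deltas=[
    [-0.0008,-0.001,0,0,0,0,0],
    [-0.0007,-0.001,0,0,0,0,0],
    [0,0,0,0,0,0,0],
  ],
)

```text
t: 12.45
eef_pos: [0.4639, -0.0104, 0.134]
tool_rot: [-0.005, 0.359, 0.933, -0.003]
contact_force: [-6.0, -2.5, -7.4]
gripper_width: 0.266
grasp_force: 49.3
```

>>> jog_arm(
  deltas=[
    [-0.0008,-0.001,0,0,0,0,0],
    [-0.0007,-0.001,0,0,0,0,0],
    [0,0,0,0,0,0,0],
  ],
)

```text
t: 12.75
eef_pos: [0.4624, -0.0125, 0.134]
tool_rot: [-0.004, 0.359, 0.933, -0.003]
contact_force: [-6.5, -2.4, -6.8]
gripper_width: 0.262
grasp_force: 49.3
```

>>> jog_arm(
  deltas=[
    [-0.0007,-0.001,0,0,0,0,0],
    [-0.0007,-0.0011,0,0,0,0,0],
    [0,0,0,0,0,0,0],
  ],
)

```text
t: 13.05
eef_pos: [0.461, -0.0146, 0.134]
tool_rot: [-0.004, 0.359, 0.933, -0.003]
contact_force: [-5.9, -2.9, -6.5]
gripper_width: 0.269
grasp_force: 49.4
```

>>> jog_arm(
  deltas=[
    [-0.0007,-0.0011,0,0,0,0,0],
    [-0.0006,-0.0011,0,0,0,0,0],
    [0,0,0,0,0,0,0],
  ],
)

```text
t: 13.35
eef_pos: [0.4597, -0.0168, 0.134]
tool_rot: [-0.004, 0.359, 0.933, -0.003]
contact_force: [-7.1, -3.0, -6.3]
gripper_width: 0.268
grasp_force: 49.4
```

>>> jog_arm(
  deltas=[
    [-0.0007,-0.0011,0,0,0,0,0],
    [-0.0006,-0.0011,0,0,0,0,0],
    [0,0,0,0,0,0,0],
  ],
)

```text
t: 13.65
eef_pos: [0.4585, -0.0191, 0.1341]
tool_rot: [-0.004, 0.359, 0.933, -0.003]
contact_force: [-5.2, -3.3, -5.7]
gripper_width: 0.267
grasp_force: 49.4
```

>>> jog_arm(
  deltas=[
    [-0.0006,-0.0011,0,0,0,0,0],
    [-0.0005,-0.0011,0,0,0,0,0],
    [0,0,0,0,0,0,0],
  ],
)

```text
t: 13.95
eef_pos: [0.4575, -0.0214, 0.1341]
tool_rot: [-0.004, 0.359, 0.933, -0.003]
contact_force: [-4.4, -3.5, -7.3]
gripper_width: 0.269
grasp_force: 49.5
```

>>> jog_arm(
  deltas=[
    [-0.0005,-0.0012,0,0,0,0,0],
    [-0.0004,-0.0012,0,0,0,0,0],
    [0,0,0,0,0,0,0],
  ],
)

```text
t: 14.25
eef_pos: [0.4564, -0.0238, 0.1341]
tool_rot: [-0.004, 0.359, 0.933, -0.003]
contact_force: [-6.0, -3.8, -6.0]
gripper_width: 0.267
grasp_force: 49.5
```

>>> jog_arm(
  deltas=[
    [-0.0004,-0.0012,0,0,0,0,0],
    [-0.0004,-0.0012,0,0,0,0,0],
    [0,0,0,0,0,0,0],
  ],
)

```text
t: 14.55
eef_pos: [0.4559, -0.0256, 0.1342]
tool_rot: [-0.004, 0.359, 0.933, -0.003]
contact_force: [-5.4, -0.4, -6.1]
gripper_width: 0.267
grasp_force: 49.5
```

Contact is starting, since the pull dropped and the knob lagged. I'll use small steps.

>>> jog_arm(
  deltas=[
    [0,0,0,0,0,0,0],
    [0,0,0,0,0,0,0],
  ],
)

```text
t: 14.75
eef_pos: [0.4559, -0.0256, 0.1341]
tool_rot: [-0.004, 0.359, 0.933, -0.003]
contact_force: [-6.1, -0.9, -6.8]
gripper_width: 0.271
grasp_force: 49.5
```

>>> jog_arm(
  deltas=[
    [-0.0001,-0.0004,0,0,0,0,0],
    [0,0,0,0,0,0,0],
    [0,0,0,0,0,0,0],
  ],
)

```text
t: 15.05
eef_pos: [0.4559, -0.0256, 0.1342]
tool_rot: [-0.004, 0.359, 0.933, -0.002]
contact_force: [-4.7, -0.5, -6.8]
gripper_width: 0.268
grasp_force: 49.5
```

>>> jog_arm(
  deltas=[
    [-0.0001,-0.0004,0,0,0,0,0],
    [0,0,0,0,0,0,0],
  ],
)

```text
t: 15.25
eef_pos: [0.4558, -0.0258, 0.1342]
tool_rot: [-0.004, 0.359, 0.933, -0.002]
contact_force: [-5.4, 1.3, -7.1]
gripper_width: 0.263
grasp_force: 49.5
```

```bash
cat > f.py <<'E'
from h import *
from station import bot
F=[];P=[]
for i in range(10):
    bot.read_camera("side");o=bot.get_obs();F.append(o["contact_force"]);P.append(o["eef_pos"])
F=np.mean(F,0);P=np.mean(P,0);a=np.arctan2(P[1]+.0433,P[0]-.5073)
print(o["t"],P,F,np.degrees(a),"tan",F[0]*-np.sin(a)+F[1]*np.cos(a),"rad",F[0]*np.cos(a)+F[1]*np.sin(a))
E
python3 f.py
```

```text
15.75 [ 0.45582531 -0.0257415   0.13417858] [-5.15651654  0.50809952 -6.67575528] 161.16501429559813 tan 1.1838567841070888 rad 5.0444336748729794
```

>>> jog_arm(
  deltas=[
    [-0.0001,-0.0004,0,0,0,0,0],
    [0,0,0,0,0,0,0],
  ],
)

```text
t: 15.95
eef_pos: [0.4558, -0.0258, 0.1342]
tool_rot: [-0.004, 0.359, 0.933, -0.002]
contact_force: [-5.7, 1.1, -6.9]
gripper_width: 0.268
grasp_force: 49.6
```

```bash
python3 f.py
```

```text
16.45 [ 0.45581929 -0.02584711  0.1342043 ] [-5.14905739  1.15811877 -6.37666714] 161.27241309948678 tan 0.5563997060386878 rad 5.24828071445969
```

The weight rests with almost no pull left at the knob. I'll ease the radial strain, then let the knob down.

>>> jog_arm(
  deltas=[
    [-0.0006,0,0,0,0,0,0],
    [-0.0006,0,0,0,0,0,0],
    [0,0,-0.001,0,0,0,0],
    [0,0,-0.001,0,0,0,0],
    [0,0,-0.001,0,0,0,0],
    [0,0,0,0,0,0,0],
  ],
)

```text
t: 17.05
eef_pos: [0.4558, -0.0258, 0.1317]
tool_rot: [-0.003, 0.358, 0.934, -0.002]
contact_force: [-5.4, 1.1, -5.8]
gripper_width: 0.263
grasp_force: 49.5
```

```bash
python3 f.py
```

```text
17.55 [ 0.45576979 -0.02580101  0.13180998] [-5.88813086  0.63560988 -6.06612451] 161.24318286599768 tan 1.2914871910683345 rad 5.779804995813346
```

>>> jog_arm(
  deltas=[
    [0,-0.0003,-0.0005,0,0,0,0],
    [0,0,-0.0005,0,0,0,0],
    [0,0,-0.0005,0,0,0,0],
    [0,0,0,0,0,0,0],
  ],
)

```text
t: 17.95
eef_pos: [0.4557, -0.0259, 0.1303]
tool_rot: [-0.003, 0.358, 0.934, -0.002]
contact_force: [-6.3, 1.7, -6.2]
gripper_width: 0.264
grasp_force: 49.6
```

```bash
python3 f.py
```

```text
18.45 [ 0.4557617  -0.02587022  0.13033388] [-5.63790593  1.60568287 -5.54429141] 161.31493620360763 tan 0.2851402116770272 rad 5.855159760329997
```

>>> jog_arm(
  deltas=[
    [0,0,-0.0005,0,0,0,0],
    [0,0,-0.0005,0,0,0,0],
    [0,0,-0.0005,0,0,0,0],
    [0,0,0,0,0,0,0],
    [0,0,0,0,0,0,0],
  ],
)

```text
t: 18.95
eef_pos: [0.4559, -0.0259, 0.1297]
tool_rot: [-0.003, 0.359, 0.934, -0.001]
contact_force: [-9.8, 2.2, 6.2]
gripper_width: 0.269
grasp_force: 51.0
```

```bash
python3 f.py
```

```text
19.45 [ 0.45589826 -0.02588743  0.12972546] [-9.85236696  2.08659139  7.41253408] 161.28595687363992 tan 1.1848072859854648 rad 10.000961455077515
```

The pawl sits on a tooth top. I'll back off a little and open the gripper.

>>> jog_arm(
  deltas=[
    [0,0,0.0005,0,0,0,0],
    [0,0,0.0004,0,0,0,0],
    [0,0,0,0,0,0,0.28],
    [0,0,0,0,0,0,0.35],
    [0,0,0,0,0,0,0.5],
    [0,0,0,0,0,0,0.6],
    [0,0,0,0,0,0,0.6],
    [0,0,0,0,0,0,0.6],
  ],
)

```text
t: 20.25
eef_pos: [0.4597, -0.0255, 0.1314]
tool_rot: [0.0, 0.358, 0.934, 0.0]
contact_force: [0.6, 0.9, 1.2]
gripper_width: 0.598
grasp_force: 0.0
```

>>> jog_arm(
  deltas=[
    [0,0,0.01,0,0,0,0.6],
    [0,0,0.02,0,0,0,0.6],
    [0,0,0.03,0,0,0,0.6],
    [0,0,0.03,0,0,0,0.6],
    [0,0,0.03,0,0,0,0.6],
    [0,0,0,0,0,0,0.6],
    [0,0,0,0,0,0,0.6],
  ],
)

```text
t: 20.95
eef_pos: [0.4596, -0.0254, 0.2521]
tool_rot: [0.001, 0.358, 0.934, 0.001]
contact_force: [-0.3, -0.3, 0.0]
gripper_width: 0.595
grasp_force: 0.0
```

```bash
python3 - <<'E'
from h import *
import cv2
from station import bot
c=bot.read_camera("side");w=bot.read_camera("wrist");print(bot.get_obs()["contact_force"])
S=np.load("pics/side1.npz")
f=lambda i:cv2.resize(i[130:240,190:307,::-1],(400,376),interpolation=cv2.INTER_CUBIC)
g=cv2.resize(w["img"][:,:,::-1],(400,300))
cv2.imwrite("pics/e.png",np.hstack([f(c["img"]),np.vstack([g,np.zeros((76,400,3),np.uint8)])]))
q=proj(w,[.4558,-.0258,.143]);print("knob exp",q*400/512)
E
```

```text
[-0.13902128 -0.2877852  -0.01868647]
knob exp [197.8125 152.1875]
```

View pics/e.png

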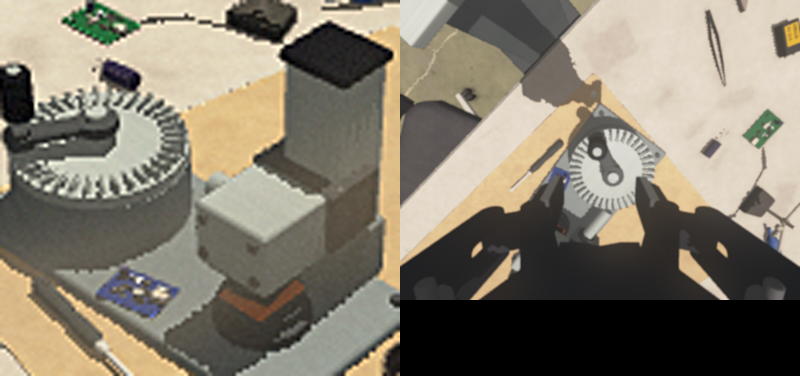

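```bash
python3 - <<'E'
from h import *
from station import bot
w=bot.read_camera("wrist");c=bot.read_camera("side")
k=400/512
print("hub",proj(w,[.5073,-.0433,.096])*k)
for a in (158,161.3,165,170):
    t=np.radians(a);X=[.5073+.055*np.cos(t),-.0433+.055*np.sin(t)]
    for z in (.138,.143): print(a,z,proj(w,X+[z])*k,(proj(c,X+[z])-[190,130])*400/117)
E
```

```text
hub [213.671875 177.96875 ]
158 0.138 [200.46875 150.     ] [10.5982906  71.79487179]
158 0.143 [200.46875 151.09375] [ 9.91452991 65.64102564]
161.3 0.138 [197.890625 150.9375  ] [11.28205128 74.18803419]
161.3 0.143 [197.8125   152.109375] [10.5982906  68.03418803]
165 0.138 [195.078125 152.1875  ] [12.64957265 76.92307692]
165 0.143 [195.       153.359375] [11.96581197 70.76923077]
170 0.138 [191.484375 154.21875 ] [14.7008547  80.34188034]
170 0.143 [191.328125 155.390625] [14.01709402 74.18803419]
```

The knob is at about 161°, with its top at z ≈ 0.143 m, so the pawl is on a tooth top. The crank is still, the weight is on the sink, and the gripper is clear. Handing in.

```bash
python3 -c "
from station import bot
print(bot.get_obs()['t'],bot.hand_in())"
```

```text
the job is handed in; nothing more can be done
21.15 None
```

The weight was lowered slowly onto the heat sink, the knob was let down with the pawl on top of a tooth, and the gripper was clear; I handed the job in at 21.15 s, with no verdict returned.

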